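Load a specimen box under the sprung flap of a finds scanner

TASK

Load the specimen box into the finds scanner: press the long ear of the sprung flap down with one fingertip and keep the flap held open while the other fingertip pushes the box along the lane, under the flap and fully home against the stop. Then let the flap spring fully shut behind the box's tall part and move clear. Only push the box, do not lift or tip it, and leave the other things where they are.

Things in the scene. Friction and masses are not known exactly. Their poses are not given: they have to be found in the camera images.
- bay: the finds scanner's fixed loading bay. Origin on the table under the flap's hinge axis, level with the mouth; x points along the lane into the bay, y to the lane side, z up. All numbers are in this frame, mm. Lane: floor top at z 4, x -175 to 68, between the hinge wall (y -3 to 5, 42 high, hinge and flap strip on it up to z 52) and an outer wall (y 69 to 75, 18 high).
- stop (a point): where the box must come home: middle of the lane's end, at x 68, y 37, z 18, on the front face of the fixed white scanner housing (x 68 to 158, y -66 to 82, 65 high). Home, the box's centre is at x 23 and its rear end at x -22, so the low ledge stays outside and the lip drops 8 mm behind the tall part.
- flap (a joint): opening of the sprung steel flap, rad: 0 shut, hard stop at 0.40. It turns about the line y 0, z 48 (along x): pressing the ear down on the -y side raises the roof and lip on the +y side. A spring always shuts it: some 2 N on the ear starts it, 3 to 5 N holds it open. The box passes under the lip when this is above 0.3.
- flap_lip (a point): middle of the lower edge of the flap's lip (moves with the flap), shut at x 2, y 56, z 29. The lip hangs from the roof's front edge, x 0 to 4, y 45 to 68; shut, it bars the way of the box's tall part and clears its ledge by 3 mm. Roof, shut: a level plate z 46 to 50, x 0 to 66, y 5 to 68, over the end of the lane. Fully open the roof's outer edge is at z 77.
- flap_ear (a point): point on the upper face of the flap's ear (moves with it), shut at x -60, y -42, z 26. The ear is a flat 3 mm strip beside the hinge wall, x -175 to 25, y -60 to -17, joined to the hinge by a web (y -20 to -17, z 23 to 50). Fully open it slopes down outwards, upper face at z 14 at y -25 and z 8 at y -38. A fingertip can slide along x on it, keeping it pressed.
- box_center (a point): middle of the loose specimen box's length, width and greatest height (z 21 on the lane). Box 90 along the lane x 58 wide, 80 to 170 g: the leading 56 mm is a tall part 34 high with clear lid, a green glass fragment inside; the trailing 34 mm a white ledge 22 high (top at z 26), whose rear face is pushed. Starts in the lane, square to it, centre x -95 to -58, y about 37.
- tape: white roll of tape lying flat, ring 84 mm across, 24 mm high; loose bystander, origin at its underside centre
- flask: green glass jar with black cap, 60 mm across, 85 mm high; loose bystander, origin at its underside centre
- brush: cleaning brush 160 mm long, lying; loose bystander, origin at its underside centre (along its length for the brush)
- cup: white open cup, 70 mm across, 70 mm high; loose bystander, origin at its underside centre
- collar: small red ring, 44 mm across, 16 mm high; loose bystander, origin at its underside centre
- block: plain wooden block 60 x 45 x 30 mm; loose bystander, origin at its underside centre
- reel: small white ring 52 mm across, 14 mm high, lying on top of the scanner housing; loose bystander, origin at its underside centre

How it is judged (in metres and radians):
On the way, in this order (a step that is already met when the one before it is completed fails the run):
1. a finger holds the flap open while the box is still outside the mouth (value of joint flap above 0.25 rad and contact force between the fingers and flap above 0.3 N and x of box_center in the frame of bay below -0.04 m), for 0.2 s.
2. the tall part of the box is half-way under the flap while a finger holds the flap open (value of joint flap above 0.2 rad and contact force between the fingers and flap above 0.3 N and x of box_center in the frame of bay above -0.015 m), for 0.1 s.
At the end, for the whole second after the job is handed in: the box lies flat in the lane with its tall part behind the lip, its centre within 6 mm of home against the stop, at rest, and the flap is shut (joint below 0.04 rad) (x of box_center in the frame of bay between 0.017 and 0.027 m and value of joint flap below 0.04 rad and y of box_center in the frame of bay between 0.03 and 0.044 m and height (world z) of box_center below 0.025 m and angle between box_center's own z axis and vertical below 0.1 rad and linear speed of box below 0.01 m/s); the robot touches nothing.
It fails at once if the box is lifted more than 10 mm (height (world z) of box_center above 0.031 m).
It fails at once if the box is tipped more than 0.3 rad (angle between box_center's own z axis and vertical above 0.3 rad).
It fails at once if a bystander is moved more than 20 mm (distance of any of tape, flask, brush, cup, collar, block, reel from where it was at the start of the episode above 0.02 m).
It also fails if it takes over 45 s, if anything falls off the work surface, if the arm or the gripper's body presses on something with over 40 N, if the wrist force passes 120 N, or if a joint passes its speed limit or range.

ROBOT

A 6-joint arm with a two-finger parallel gripper is mounted at the origin on the work surface. World frame = base frame: x ahead of the robot, y to its left, z up, the work surface at z = 0. Lengths are in m, angles in degrees, forces in N, time in s.
With the tool pointing down it reaches from about 0.35 to 0.925 m from the base axis. Payload 6.4 kg.
Tool frame: the origin (TCP) lies at the very end of the fingers, on their centre line; the grasp point (between the pads) lies 19 mm behind it; z points along the fingers, y is the line along which they close (so a half turn about z gives the same grasp; the last joint's range is limited). The gripper opens to 85 mm and grips with 20 to 120 N. Pads are 22 mm wide; open, the fingers measure 114 mm over their backs; the gripper's body (76 mm by 85 mm) begins 54 mm behind the grasp point. The pads swing forward as they close: fully open they stand 13 mm farther back than shut.
Start: joints at [-84.861, 14.043, 89.255, -0, 76.702, -9.975], TCP at [0.169, -0.628, 0.231] pointing down, gripper open.
Joint ranges: [-179.41, 179.41], [-58.25, 129.5], [7.25, 145.43], [-54.29, 234.29], [11.92, 165.04], [-157.13, 157.13]. Speed limits (degrees/s): [147.25, 147.25, 180, 180, 180, 180].

INTERFACE

Orientations are given as a 3x3 rotation matrix whose columns are the frame's x, y, z axes.
In Python, from workcell import bot gives the robot as it stands. Calls block until the motion is done:
- bot.move_to(position, orientation): joint-space move of the TCP to a pose.
- bot.line_to(position, v=0.15, frame=None, until_force=None): straight line of the TCP; frame=None keeps the orientation; v is the mean speed in m/s. With until_force (N) it stops when the force on the tool has changed by that much, and returns True; else False.
- bot.move_joints(angles): joint-space move.
- bot.command_gripper(opening, squeeze=None): finger opening in m; squeeze is the grip in N (None keeps the last); returns when the fingers have stopped.
- bot.pause(seconds).
- bot.inverse_kinematics(position, orientation): joint angles nearest the present ones, or None.
- bot.read_camera(name): name is "side" or "top" or "wrist"; returns a dict with "img" (384x512x3 uint8, red, green, blue), "camera_matrix" (3x3 intrinsics, pixels), "R" (3x3) and "t" (3): a world point X has camera coordinates R X + t. Camera axes: x right, y down, z forward; pixel columns grow to the right and rows downward; lengths in m; the calibration is good to about 2 mm. A picture is of the moment at which its call begins. There is no depth.
A pose or a line that the arm cannot do raises bot.PlanningError and nothing moves.
- bot.finish_job(): hands the job in; it is judged then, once.
Readings, each from a call of its own:
- bot.current_time_s(): time.
- bot.current_joint_positions(): joint angles.
- bot.current_dq(): joint speeds.
- bot.current_joint_torque(): joint torques, N m.
- bot.current_eef_pos(): TCP position.
- bot.current_eef_rot(): TCP orientation.
- bot.current_wrist_force(): force on the tool from outside, world axes, zero at the start.
- bot.current_torque(): the same for the moment, N m.
- bot.current_gripper_width(): finger opening in m.
- bot.current_gripper_force(): force on a finger pad.
Only numpy, scipy, OpenCV 4.12 (cv2) and the standard library are available. Lean on these libraries where they do the work, as an engineer would, in place of code of your own. Each camera call takes 0.05 s, during which the arm holds its last target. There are 200 camera calls.

## Working session

There is one attempt and no reset: what is moved stays moved. The work goes in short steps, each a Python script; the robot and the scene stay as the last script left them, time stands still between calls to the robot, and variables do not carry over. Pictures are saved under pics/ and viewed, at most 10 in all, crops included, and the job is handed in when it is done.

```bash
ls; mkdir -p pics
python3 - <<'E'
from workcell import bot
import cv2,numpy as np
for n in ("top","side"):
    c=bot.read_camera(n); cv2.imwrite(f"pics/{n}0.png",cv2.resize(c["img"][:,:,::-1],(800,600),interpolation=cv2.INTER_CUBIC))
    np.savez(n+"0.npz",**c)
    print(n,c["camera_matrix"].tolist(),np.round(c["R"],3).tolist(),c["t"], (-c["R"].T@c["t"]))
print(bot.current_time_s(),bot.current_eef_rot())
E
```

```text
pics
top [[407.0130619966342, 0.0, 255.32423762617682], [0.0, 407.0130619966342, 193.9019349282024], [0.0, 0.0, 1.0]] [[-0.021, -1.0, -0.002], [-0.985, 0.021, -0.174], [0.174, -0.002, -0.985]] [0.05715137 0.64066438 0.88613192] [0.47798297 0.04518656 0.98409215]
side [[397.9484133068394, 0.0, 255.2808788180323], [0.0, 397.9484133068394, 185.35584094484892], [0.0, 0.0, 1.0]] [[-0.928, -0.373, -0.021], [-0.201, 0.547, -0.812], [0.315, -0.749, -0.583]] [0.61079964 0.16099811 0.83871986] [0.33481882 0.76826895 0.63253994]
0.1 [[ 9.65393155e-01  2.60798824e-01 -1.69585959e-04]
 [ 2.60798712e-01 -9.65391593e-01  1.76205464e-03]
 [ 2.95824920e-04 -1.74530329e-03 -9.99998433e-01]]
```

View pics/top0.png

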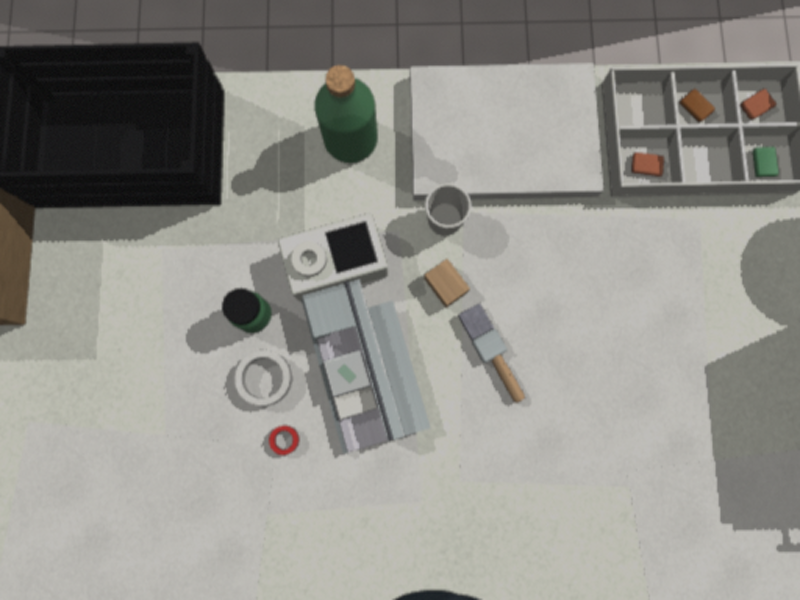

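View pics/side0.png

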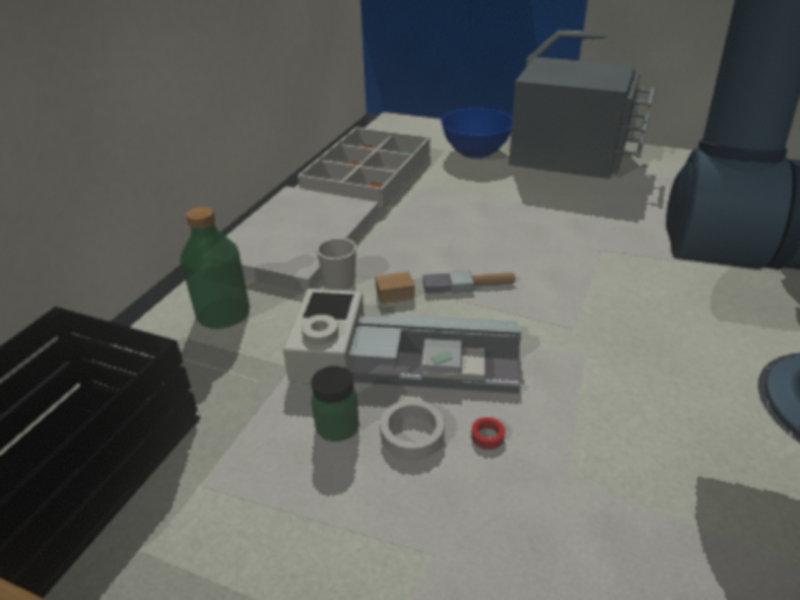

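The top view shows the lane running up the image, from about (370,445) to the housing front at (345,285). The box is at about (347,380), the ear is on the right, and the flask, tape and collar are on the left. Next I'll enlarge both views.

Run:
```python
import cv2,numpy as np
a=np.load("top0.npz")["img"][:,:,::-1][130:300,170:290]
cv2.imwrite("pics/c1.png",cv2.resize(a,None,fx=3.5,fy=3.5,interpolation=cv2.INTER_CUBIC))
a=np.load("side0.npz")["img"][:,:,::-1][180:255,180:340]
cv2.imwrite("pics/c2.png",cv2.resize(a,None,fx=5,fy=5,interpolation=cv2.INTER_CUBIC))
```

```text
(no output)
```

View pics/c1.png

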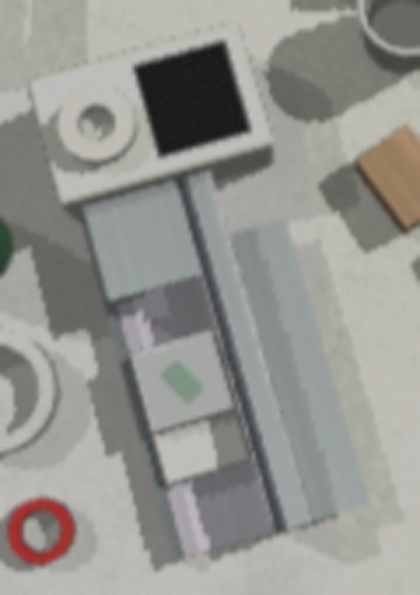

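View pics/c2.png

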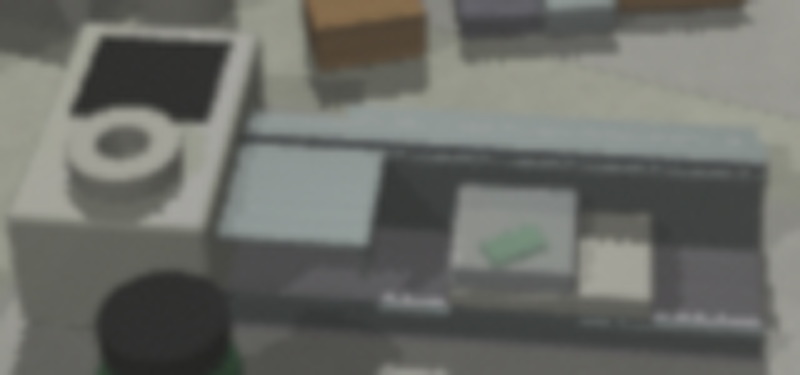

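Pixel positions in the crops:
- **c1 (top):** housing corners (65,203), (270,147), (33,80) and (237,25). The ear runs (288,220) to (367,500), the roof's front edge is (108,302)–(203,275), and the box lid is (130,350)–(238,412).
- **c2 (side):** the same features. The lid is (455,187)–(573,275).

I'll fit the bay and box poses jointly from these.

```bash
cat > fit.py <<'E'
import numpy as np
from scipy.optimize import least_squares
C={n:dict(np.load(n+"0.npz")) for n in("top","side")}
crop={"top":(170,130,3.5),"side":(180,180,5)}
B=[("top",68,82,65,65,203),("top",68,-66,65,270,147),("top",158,82,65,33,80),("top",158,-66,65,237,25),
("top",25,-60,26,288,220),("top",-175,-60,26,367,500),("top",0,68,50,108,302),("top",66,68,50,84,205),
("side",68,82,65,207,222),("side",158,82,65,12,215),("side",68,-66,65,258,38),("side",158,-66,65,92,22),
("side",0,68,50,368,245),("side",66,68,50,220,235),("side",0,5,50,383,152)]
X=[("top",45,29,38,130,350),("top",45,-29,38,212,333),("top",-11,-29,38,238,412),("top",-11,29,38,155,433),("top",-45,29,26,168,485),("top",-45,-29,26,248,462),
("side",45,-29,38,455,187),("side",-11,-29,38,577,190),("side",-11,29,38,573,275),("side",45,29,38,452,262),("side",-45,29,26,651,300)]
def res(p):
    r=[]
    c,s=np.cos(p[2]),np.sin(p[2])
    for k,L in((0,B),(1,X)):
        for n,x,y,z,u,v in L:
            if k: x+=p[3]; y+=p[4]
            W=np.array([p[0]+(c*x-s*y)/1e3,p[1]+(s*x+c*y)/1e3,z/1e3])
            q=C[n]["camera_matrix"]@(C[n]["R"]@W+C[n]["t"]); q=q[:2]/q[2]
            o=crop[n]; r+=[q[0]-((u+.5)/o[2]-.5+o[0]),q[1]-((v+.5)/o[2]-.5+o[1])]
    return np.array(r)
s=least_squares(res,[.45,.1,.25,-75,37],loss="soft_l1",x_scale=[.01,.01,.1,10,10])
print(s.x,np.degrees(s.x[2])); print(np.round(res(s.x).reshape(-1,2),1).tolist())
for m in("top","side"): # per camera
    s2=least_squares(lambda p:res(p)[np.repeat([l[0]==m for l in B+X],2)],s.x); print(m,s2.x)
E
python3 fit.py
```

```text
[  0.61112858   0.10464684   0.25721957 -79.43728798  35.85917719] 14.737596053388753
[[-1.5, 0.9], [1.8, -0.4], [-1.9, -0.4], [0.9, -1.4], [-0.5, 0.0], [0.5, 2.0], [0.4, -0.0], [0.1, 0.7], [-0.2, 1.4], [-1.7, 0.0], [1.4, -1.7], [-1.2, -0.5], [-0.1, -0.2], [-0.2, -0.2], [0.5, 0.2], [-0.2, 0.7], [0.5, -1.3], [-0.5, -0.6], [-1.1, 0.4], [-0.5, -0.1], [0.8, -0.4], [0.8, -1.3], [0.7, -0.3], [0.4, -0.2], [-1.0, 0.6], [0.1, -0.1]]
top [  0.61162682   0.10465768   0.2560356  -80.52938321  35.60511914]
side [  0.61099468   0.103981     0.26492586 -78.38916586  37.79634582]
```

The fit gives the bay origin at (0.611, 0.105), yaw about 14.9°, and the box centre at bay x ≈ -80, y ≈ 36.5. That lies within the stated ranges. The tool will straddle the hinge wall at about 70 mm opening, with one tip on the ear and the other behind the ledge, leaned 10° back from the roof.

```bash
cat > h.py <<'E'
from workcell import bot
import numpy as np, cv2
yaw=np.radians(14.9); O=np.array([.6112,.1046,0])
Rb=np.array([[np.cos(yaw),-np.sin(yaw),0],[np.sin(yaw),np.cos(yaw),0],[0,0,1]])
t=np.radians(10); s,c=np.sin(t),np.cos(t)
RT=Rb@np.array([[c,0,s],[0,-1,0],[s,0,-c]])   # tool: z forward-down, y along -bay y
P=lambda x,y,z: O+Rb@np.array([x,y,z])/1e3
def tcp(): return np.round(Rb.T@(bot.current_eef_pos()-O)*1e3,1)
def F(): return np.round(Rb.T@bot.current_wrist_force(),2)
def pic(n,name,box=None,f=1.5):
    a=bot.read_camera(n)["img"][:,:,::-1]
    if box: a=a[box[1]:box[3],box[0]:box[2]]
    cv2.imwrite("pics/"+name,cv2.resize(a,None,fx=f,fy=f,interpolation=cv2.INTER_CUBIC))
E
python3 - <<'E'
from h import *
print(np.linalg.det(RT))
bot.move_to(P(-152,-2,150),RT); bot.command_gripper(.070)
print(tcp(),bot.current_gripper_width(),F(),bot.current_time_s())
bot.line_to(P(-152,-2,62),v=.1)
print(tcp(),F(),bot.current_time_s())
pic("top","d1.png",(170,130,290,300),3.5); pic("side","d2.png",(180,130,340,250),5)
E
```

```text
0.9999999999999997
[-152.    -2.2  150. ] 0.06988845608408235 [ 0.08 -1.09  0.34] 3.075
[-151.4   -2.2   62.6] [0.91 0.54 0.12] 4.1083
```

View pics/d1.png

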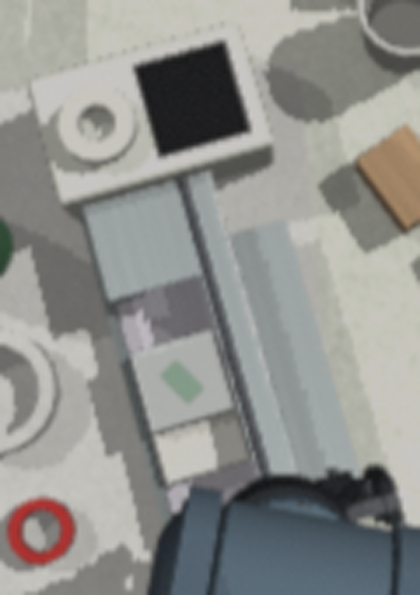

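View pics/d2.png

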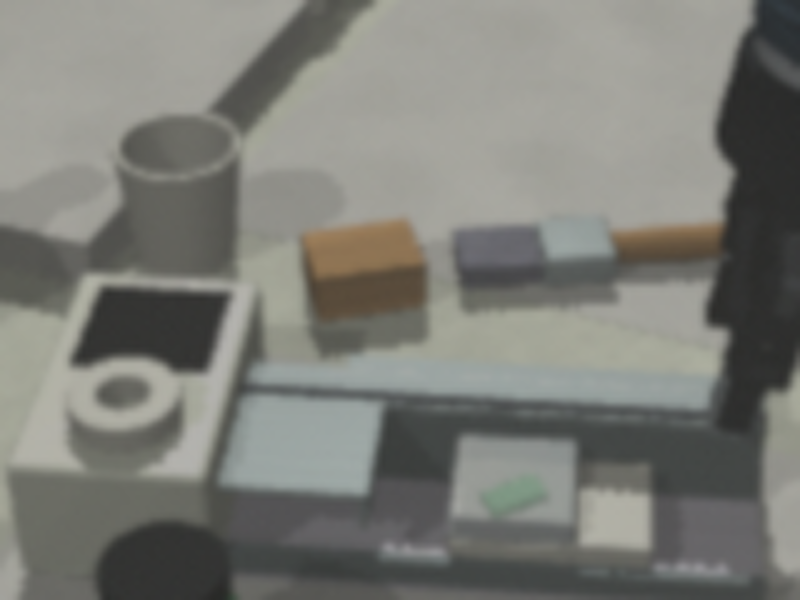

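d2 shows the lane fingertip's bottom end at about (737,427), spanning 718–755, in front of the hinge wall. I'll check that height against the TCP, then descend onto the ear by force.

Run:
```python
from h import *
d=np.load("side0.npz")
for z in (55,60,65,70,75):
    q=d["camera_matrix"]@(d["R"]@P(-152,40,z)+d["t"]); q=q[:2]/q[2]; print(z,(q-[180,130])*5)
print(bot.line_to(P(-152,-2,12),v=.025,until_force=1.5),tcp(),F(),bot.current_time_s())
```

```text
55 [717.98425132 463.75846301]
60 [718.88390093 455.08040052]
65 [719.78960431 446.34394311]
70 [720.70142277 437.54849939]
75 [721.61941845 428.69346992]
True [-152.1   -1.8   18.7] [0.8  0.86 1.98] 5.7333
```

Run:
```python
from h import *
for z in (12,8,5,3.5):
    r=bot.line_to(P(-152,-2,z),v=.03,until_force=6); print(z,r,tcp(),F())
    if r: break
bot.pause(.3); print(F(),bot.current_time_s())
pic("side","e1.png",(180,130,340,250),5)
```

```text
12 False [-151.7   -2.2   12.1] [1.2  0.02 2.66]
8 False [-151.7   -2.3    8.2] [0.72 0.83 2.63]
5 False [-151.8   -2.2    5.1] [ 0.82 -0.1   2.57]
3.5 False [-151.9   -2.1    3.6] [0.74 0.15 3.5 ]
[ 0.52 -0.05  3.63] 7.1833
```

View pics/e1.png

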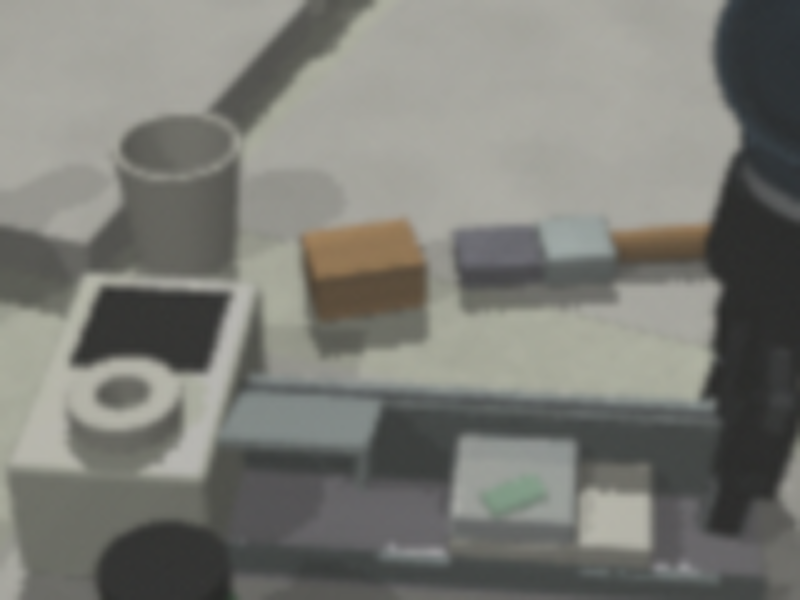

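The flap is up: its front outer corner moved from (368,495) to about (373,447), and the lane fingertip is behind the ledge at (725,530). I'll convert that shift to an angle.

Run:
```python
from h import *
d=np.load("side0.npz")
for a in (0,.2,.25,.3,.35,.4):
    y=68*np.cos(a)-2*np.sin(a); z=48+68*np.sin(a)+2*np.cos(a)
    q=d["camera_matrix"]@(d["R"]@P(0,y,z)+d["t"]); q=q[:2]/q[2]; print(a,(q-[180,130])*5)
```

```text
0 [366.07609768 492.10508331]
0.2 [365.82597602 466.11785514]
0.25 [365.88915347 459.06158879]
0.3 [366.00293008 451.82146923]
0.35 [366.16714615 444.41898769]
0.4 [366.3814572  436.87636625]
```

The shift corresponds to about 0.34 rad. I'll press a little further, then push in.

Run:
```python
from h import *
bot.line_to(P(-152,-2,2.6),v=.03); print(tcp(),F())
for x in (-120,-90,-60,-45,-38):
    r=bot.line_to(P(x,-2,2.6),v=.03,until_force=6); print(x,r,tcp(),F(),bot.current_time_s())
    if r: break
else:
    r=bot.line_to(P(-22,-2,2.6),v=.015,until_force=5); print(r,tcp(),F(),bot.current_time_s())
pic("side","f1.png",(180,130,340,250),5)
```

```text
[-152.    -2.     2.5] [0.63 0.   4.03]
-120 False [-119.9   -2.1    2.7] [-1.11 -0.85  0.89] 8.7
-90 False [-89.8  -2.1   2.8] [-1.92 -0.81  2.6 ] 9.85
-60 False [-59.8  -2.1   2.7] [-1.13 -1.03  1.76] 11.0
-45 False [-44.3  -2.2   2.9] [ 0.45 -1.7   1.88] 11.65
-38 False [-37.6  -2.    2.7] [-1.04 -0.2   2.31] 12.0333
True [-29.9  -1.8   2.2] [-1.95 -0.78  4.46] 12.6917
```

View pics/f1.png

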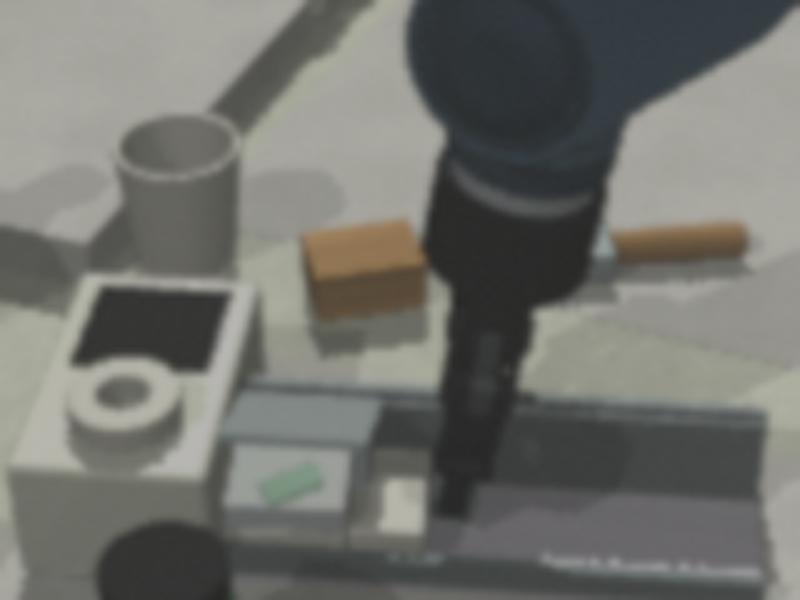

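f1 shows the flap open and the box under it. The lid's front is at about column 226, the ledge's rear edge is at column 430, and the finger is right behind it. I'll check that against home and re-press to confirm the stop is firm.

Run:
```python
from h import *
d=np.load("side0.npz")
for p in ((-22,66,26),(-22,8,26),(12,66,38),(68,66,38)):
    q=d["camera_matrix"]@(d["R"]@P(*p)+d["t"]); q=q[:2]/q[2]; print(p,(q-[180,130])*5)
f0=F()
r=bot.line_to(P(-24,-2,2.6),v=.01,until_force=6); print(r,tcp(),f0,F()); bot.pause(.3); print(tcp(),F(),bot.current_time_s())
```

```text
(-22, 66, 26) [417.18575406 532.93855984]
(-22, 8, 26) [430.30682155 447.93201097]
(12, 66, 38) [340.37108389 507.65102848]
(68, 66, 38) [215.71206731 499.24023441]
True [-30.   -1.7   1.9] [-1.17  0.36  3.76] [-2.09 -0.1   5.09]
[-30.   -1.7   1.9] [-1.71 -0.02  4.69] 13.4
```

The box moved about 227 crop px, or roughly 102–105 mm, which puts its centre at x ≈ 22–25. It also stopped twice at the same place, so it is home. I'll press once more a little firmer, back off, let the flap shut and retreat.

Run:
```python
from h import *
r=bot.line_to(P(-22,-2,2.6),v=.01,until_force=12); print(r,tcp(),F())
x=tcp()[0]
bot.line_to(P(x-5,-2,2.6),v=.03); print(tcp(),F())
bot.line_to(P(x-6,-2,30),v=.05); bot.line_to(P(x-12,-2,60),v=.1)
bot.line_to(P(x-40,-2,160),v=.15); bot.line_to(P(-260,-2,200),v=.2); print(tcp(),F(),bot.current_time_s())
pic("side","g1.png",(180,130,340,250),5)
```

```text
True [-29.9  -1.4   1.3] [-2.69  0.84  4.73]
[-34.7  -2.3   2.8] [ 1.1  -0.61  1.46]
[-259.8   -2.   199.7] [-0.7   0.27 -0.77] 17.2833
```

View pics/g1.png

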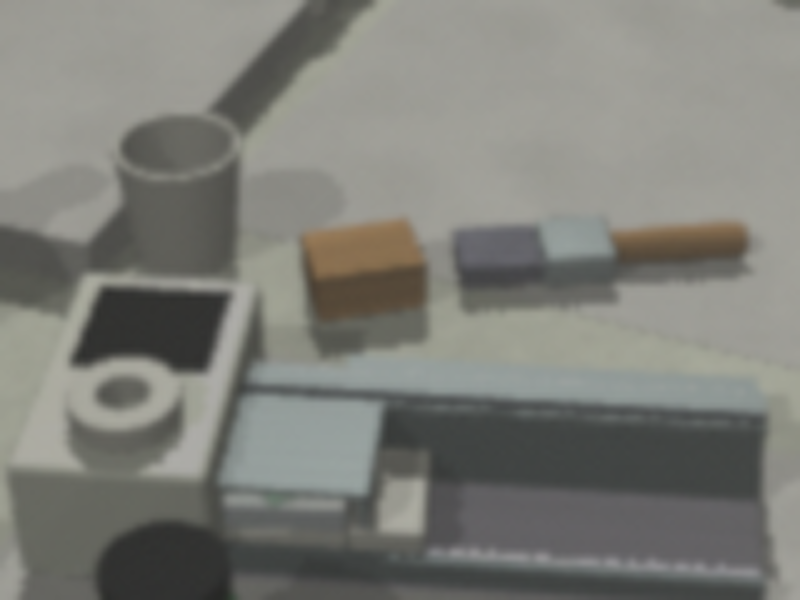

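g1 shows the roof back at its shut position, with its corner at (368,495). The ledge sticks out with its far rear corner at about (430,450), against (430,448) predicted for home, and nothing else has moved.

```bash
python3 -c "
from workcell import bot
print(bot.finish_job())"
```

```text
the job is handed in; nothing more can be done
None
```

I handed the job in at about 17 s: in the last picture the box is home against the stop, the flap is shut behind its tall part, the bystanders in view are where they were and the arm is clear, but the hand-in returned no verdict.

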